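# Close the pod canister with its inner lid and keep the outer lid in hand

### The arm

A 6-joint arm with a two-finger parallel gripper is mounted at the origin on the work surface. World frame = base frame: x ahead of the robot, y to its left, z up, the work surface at z = 0. Lengths are in m, angles in degrees, forces in N, time in s.
With the tool pointing down it reaches from about 0.25 to 0.725 m from the base axis. Payload 9.7 kg.
Tool frame: the origin (TCP) lies at the very end of the fingers, on their centre line; the grasp point (between the pads) lies 19 mm behind it (bot.grip_depth is the distance from the TCP to the grasp point, in m); z points along the fingers, y is the direction in which the jaws open and shut (so a half turn about z gives the same grasp; the last joint's range is limited). The gripper opens to 85 mm and grips with 20 to 120 N. Pads are 22 mm wide; open, the fingers measure 114 mm over their backs; the gripper's body (76 mm by 85 mm) begins 54 mm behind the grasp point. The pads swing forward as they close: fully open they stand 13 mm farther back than shut.
Start: joints at [-75.057, 4.979, 10.078, 95.1, 0, 90], TCP at [0.142, -0.531, 0.231] pointing down, gripper open.
Joint ranges: [-179.16, 179.16], [-48.56, 103.87], [-65.8, 70.77], [-126.05, 130.52], [-82.76, 87.17], [-180, 180]. Speed limits (degrees/s): [127.2, 127.2, 147.25, 180, 180, 180].

### API

Orientations are given as [roll, pitch, yaw] about the fixed x, y, z axes, in that order (R = Rz(yaw) Ry(pitch) Rx(roll)).
In Python, from workcell import telemetry, optics, order, bot gives the robot as it stands. The module is installed in compiled form; this text tells all that it offers.
- The arm moves only by the shell command python3 -m inch 'ROWS' [FORCE]. ROWS is JSON, a list of rows, each a list of 7 numbers: the shift along the tool's x, y, z in m, then the turn, a rotation vector about the tool's x, y, z in rad, then the closure, from 0 (fully open) to 1 (shut). In form: [[tx, ty, tz, rx, ry, rz, grip], ...]. A call has 1 to 12 rows; each row is the pose to reach, as a shift and turn from the pose commanded when the call began, along the tool's axes at that moment; what a row does not reach only later rows make up. A row lasts 1/12 s, in which the tool goes at most 41.7 mm and 7.16 degrees, less where a joint would pass 70% of its speed; a pose out of reach is approached as far as the arm can. A call with a gripper value outside its range is refused whole. The fingers move at their own pace and stop on an object; FORCE is the grip in N (left out, the last holds). Time passes only in rows, so rows that repeat a pose let the fingers close. It gives the time, the measured TCP pose, the force and the opening at its end, in the units of the state.
- telemetry.get_obs(): the state, without advancing time (a new reading comes with each control period).
- optics.camera(name): name is "side" or "top" or "wrist"; returns (picture, depth): 480x640x3 uint8, red, green, blue; 480x640 float32, m along the optical axis (not along the pixel's ray), 0 where there is no reading.
- optics.camera_info(name): a dict with "camera_matrix" (3x3 intrinsics, pixels), "xyz" and "attitude" of the camera in the world; the wrist camera has in their place "mount" (4x4, takes a point from camera to tool coordinates, whose origin is the TCP and whose axes are the flange's). Camera axes: x right, y down, z forward; pixel columns grow to the right and rows downward; lengths in m; the calibration is good to about 2 mm. A picture is of the moment at which its call begins: read the wrist's pose just before it. camera_info takes no time and is no camera call.
- order.job_done(): hands the job in, once; it reports no verdict.
The state is a dict: "time": time; "q": joint angles; "qd": joint speeds; "joint_efforts": joint torques, N m; "ee_pos": TCP position; "tcp_rot": TCP orientation; "wrist_force": force on the tool from outside, world axes, zero at the start; "torque": the same for the moment, N m; "opening": finger opening in m.
Only numpy, scipy, OpenCV 4.12 (cv2) and the standard library are available. Lean on these libraries where they do the work, as an engineer would, in place of code of your own. Each camera call takes 0.05 s, during which the arm holds its last target. There are 200 camera calls.

### The job

Pull the rack's tray all the way out to its stop. Pick up the nested pair of lids by the inner lid's knob, lower both together gently onto the open canister in the tray until the inner lid is fully seated, and let go of the knob. Then take the outer lid by its collar and lift it off alone, leaving the inner lid seated and undisturbed, and finish while still holding the outer lid level in the air above the canister, well clear of the knob; leave everything else standing where it is.

Things in the scene. Friction and masses are not known exactly. Their poses are not given: they have to be found in the camera images.
- rack: Low grey pull-out coffee rack fixed to the table, 260 deep (x) x 320 wide (y) x 165 high, slightly turned; origin at the centre of its underside. Its own -x is its front (towards the robot) and the way the tray slides. The shut tray's front face lies 130 in front of the origin; the top board starts 65 behind that face and carries plates and a carton up to 50 high.
- tray (a joint): How far the tray is pulled out, m: 0 shut, 0.16 at the stop; starts up to 0.025 open. Friction about 1.5 N plus light damping (5 N s/m); stays where it is left. Tray floor 22 above the table, side walls' top 52, front panel 15 thick and 320 wide, its top 95 above the table.
- tray_handle (a point): Middle of the tray's bar handle: a round steel bar about 10 thick, 120 long, level along the rack's y, 76 above the table, 35 in front of the tray's front face; the point moves with the tray. Can be pinched from above, a finger on either side.
- canister: Open round steel canister, outside diameter 88, bore 80, 60 high, 350 to 700 g, standing loose in the left or right half of the tray (a closed glass jar stands in the other half); pods lie in its lower half. Origin at the centre of its underside, z up. Mostly hidden under the rack's top board until the tray is out.
- inner_lid: Inner steel lid, 145 to 235 g; origin at the centre of its underside, z up. Plug diameter 75 (chamfered foot) from 0 to 14, flange diameter 92 from 14 to 20, boss diameter 36 from 20 to 30, round knob above. Starts standing on its plug on the table. Seated, the flange lies on the canister's rim, its origin 46 above the canister's origin; the plug has 2.5 play all round in the bore.
- inner_knob (a point): Centre of the top of the inner lid's round knob: diameter 24, 77 above the inner lid's origin. With the lids nested, the knob's upper 28 stick out above the outer lid's collar: grip it there to carry both lids, the outer one resting on the inner one's flange.
- outer_lid: Outer steel lid, 120 to 195 g: a ring-shaped cap, outside diameter 104, resting loosely on the inner lid's flange; origin at the centre of its lower edge, z up, 8 above the inner lid's origin when nested. Skirt from 0 to 12, deck from 12 to 17, upright collar from 17 to 41. About 2 play sideways on the inner lid. Lifted 70 from its nested place it is clear of the knob.
- outer_collar (a point): Centre of the top of the outer lid's tubular collar: outside diameter 51, bore 41, 24 high above the deck, 41 above the outer lid's origin, open at the top. The inner lid's knob stands up 28 through it, with a gap of 8.5 all round. Grip it from outside across its diameter, the knob then standing between the fingers.
- sugar_tin: Bystander: closed low round steel tin with a plain flat top, 100 diameter, 58 high, one small knob (20 diameter) on top, no collar; origin at the centre of its underside. It stands on the left or right of the table, the lids on the other side.
- mug: Bystander: white mug, 78 diameter, 90 high; origin under its centre.
- drink_can: Bystander: plain can, 66 diameter, 115 high; origin under its centre.
- spoon: Bystander: steel spoon, 170 long, lying flat.
- jar: Bystander in the tray: closed glass jar, 60 diameter, 75 high; origin under its centre. It rides along with the tray.
There are look-alikes about, which are no part of the job. Leave any red look-alike of the inner_lid alone.

How it is judged (in metres and radians):
On the way, in this order (a step that is already met when the one before it is completed fails the run):
1. the tray is out at its stop (within 10 mm) (value of joint tray above 0.15 m), for 0.2 s.
2. both lids, still nested, are off the table together (height (world z) of inner_lid above 0.03 m and z of outer_lid in the frame of inner_lid below 0.014 m and contact force between the fingers and inner_lid above 0.5 N), for 0.2 s.
3. the inner lid is seated on the canister with the outer lid still nested on it, and the knob is let go (horizontal distance between inner_lid and canister below 0.006 m and z of inner_lid in the frame of canister between 0.043 and 0.0495 m and angle between inner_lid's own z axis and vertical below 0.06 rad and z of outer_lid in the frame of inner_lid below 0.014 m and contact force between the fingers and inner_lid below 0.1 N), for 0.2 s.
At the end, for the whole second after the job is handed in: Tray within 15 mm of its stop; inner lid untouched and seated on the upright canister (6 mm sideways, 3.5 mm in height, 3 degrees); fingers hold the outer lid still, level within 14 degrees, over 72 mm above its nested place, within 80 mm of the canister's axis, touching neither inner lid nor rack (value of joint tray above 0.145 m and horizontal distance between inner_lid and canister below 0.006 m and z of inner_lid in the frame of canister between 0.043 and 0.0495 m and angle between each of inner_lid, canister's own z axis and vertical below 0.06 rad and z of outer_lid in the frame of inner_lid above 0.08 m and horizontal distance between outer_lid and canister below 0.08 m and angle between outer_lid's own z axis and vertical below 0.25 rad and contact force between the fingers and outer_lid above 1 N and contact force between each of outer_lid, the arm, the fingers and inner_lid below 0.1 N and contact force between outer_lid and rack below 0.1 N and linear speed of outer_lid below 0.03 m/s and linear speed of inner_lid below 0.02 m/s); the arm keeps its last pose, push and grip.
It fails at once if the outer lid is parted from the inner lid before the inner lid is on the canister (z of outer_lid in the frame of inner_lid above 0.02 m and not (horizontal distance between inner_lid and canister below 0.012 m and z of inner_lid in the frame of canister below 0.056 m)).
It fails at once if the inner lid is dropped from above the canister, or pulled up off it with the outer lid (horizontal distance between inner_lid and canister below 0.03 m and z of inner_lid in the frame of canister above 0.054 m and contact force between the fingers and inner_lid below 0.02 N).
It fails at once if the lids are pressed hard onto the canister (over 60 N) (contact force between inner_lid and canister above 60 N).
It fails at once if the canister or the jar in the tray is tipped (angle between any of canister, jar's own z axis and vertical above 0.3 rad).
It fails at once if a bystander on the table is pushed away (30 mm) or knocked over (distance of any of sugar_tin, mug, drink_can, spoon from where it was at the start of the episode above 0.03 m or angle between any of sugar_tin, mug, drink_can's own z axis and vertical above 0.4 rad).
It also fails if it takes over 72 s, if anything falls off the work surface, if the arm or the gripper's body presses on something with over 40 N, if the wrist force passes 120 N, or if a joint passes its speed limit or range.

## Working session

There is one attempt and no reset: what is moved stays moved. The work goes in short steps, Python scripts to look and compute and a shell command to move; the robot and the scene stay as the last step left them, time stands still between calls to the robot, and variables do not carry over. Pictures are saved under pics/ and viewed, about 8 in all and at most 12, crops included, and the job is handed in when it is done.

```bash
mkdir -p pics; cat > h.py <<'E'
import numpy as np, cv2
from scipy.spatial.transform import Rotation as R
from workcell import telemetry, optics, order, bot
def obs(): return telemetry.get_obs()
def shot(n):
    o=obs(); p,d=optics.camera(n); i=optics.camera_info(n); K=np.array(i["camera_matrix"])
    if n=="wrist":
        M=np.array(i["mount"]); T=np.eye(4); T[:3,:3]=R.from_euler('xyz',o["tcp_rot"],degrees=True).as_matrix(); T[:3,3]=o["ee_pos"]; T=T@M
    else:
        T=np.eye(4); a=np.array(i["attitude"]); T[:3,3]=i["xyz"]
        T[:3,:3]=a if a.shape==(3,3) else R.from_euler('xyz',a,degrees=True).as_matrix()
    v,u=np.mgrid[:480,:640]
    P=np.stack([(u-K[0,2])*d/K[0,0],(v-K[1,2])*d/K[1,1],d],-1)@T[:3,:3].T+T[:3,3]
    P[d==0]=np.nan
    return p,P,T,K
def save(n,p): cv2.imwrite("pics/"+n,p[...,::-1])
E
python3 - <<'E'
from h import *
print(obs()); print(optics.camera_info("top"),optics.camera_info("side"),optics.camera_info("wrist"))
p,P,T,K=shot("top"); save("top0.png",p); np.save("top0.npy",P)
p,P,T,K=shot("side"); save("side0.png",p); np.save("side0.npy",P)
E
```

```text
{'time': 0.0, 'q': array([-7.50578789e+01,  5.01085861e+00,  1.00326311e+01,  9.50987459e+01,
        1.20622464e-03,  9.00006665e+01]), 'qd': array([-0.06302216, -0.06894739,  0.01914389,  0.06884668,  0.0752263 ,
       -0.03618415]), 'joint_efforts': array([-4.66912832e-05, -5.20387959e+01,  4.64805794e+01,  1.61920296e-02,
        9.97039388e-05,  2.26157141e-06]), 'ee_pos': array([ 0.14175902, -0.53117443,  0.23056905]), 'tcp_rot': array([-1.79923027e+02, -1.20532810e-03,  1.49414529e+01]), 'wrist_force': array([0.4371585 , 0.2780602 , 0.65204869]), 'torque': array([-0.04040463,  0.0190049 , -0.0094274 ]), 'opening': 0.08554871185877178}
{'camera_matrix': array([[511.3235439 ,   0.        , 324.46382893],
       [  0.        , 511.3235439 , 228.08327244],
       [  0.        ,   0.        ,   1.        ]]), 'xyz': array([ 0.45395593, -0.01710781,  1.04367117]), 'attitude': array([-173.2290181 ,    1.81207539,  -88.35642901])} {'camera_matrix': array([[527.59089197,   0.        , 317.01715517],
       [  0.        , 527.59089197, 232.80431626],
       [  0.        ,   0.        ,   1.        ]]), 'xyz': array([0.29962889, 0.80102112, 0.75482645]), 'attitude': array([-128.22936834,    0.55351851, -163.52146502])} {'camera_matrix': array([[405.25639498,   0.        , 313.14458131],
       [  0.        , 405.25639498, 238.08833501],
       [  0.        ,   0.        ,   1.        ]]), 'mount': array([[-1.81279295e-04, -9.50841522e-01, -3.09677845e-01,
         7.94724525e-02],
       [ 9.99999981e-01, -1.48970894e-04, -1.27976803e-04,
        -2.47912462e-04],
       [ 7.55526732e-05, -3.09677862e-01,  9.50841530e-01,
        -1.43188839e-01],
       [ 0.00000000e+00,  0.00000000e+00,  0.00000000e+00,
         1.00000000e+00]])}
```

View pics/top0.png

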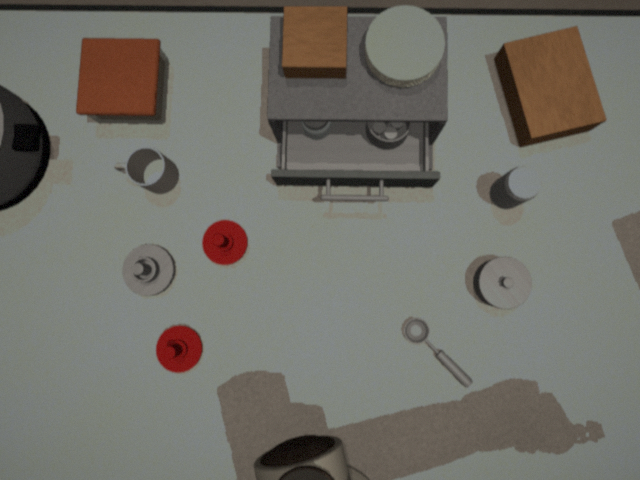

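View pics/side0.png

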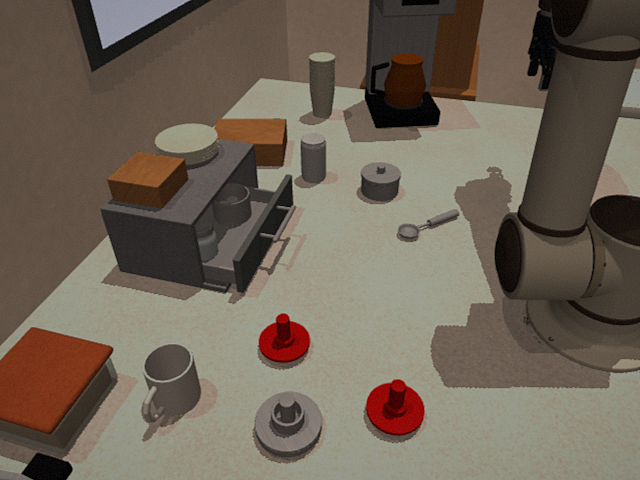

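The top picture shows the rack with its tray slightly open: handle at (353,198), canister at (387,130), jar at (316,128). There are four candidates for the lids:
- The grey piece at (148,269) has a collar with a knob standing through it, so it fits the nested pair.
- The red ones at (225,242) and (179,348) are look-alikes.
- The one at (503,282) is the sugar tin: flat top, no collar.

Next I'll measure and check an enlarged crop.

```bash
python3 - <<'E'
from h import *
P=np.load("top0.npy"); im=cv2.imread("pics/top0.png")
c=cv2.resize(im[215:325,90:240],None,fx=5,fy=5,interpolation=cv2.INTER_CUBIC); cv2.imwrite("pics/crop1.png",c)
def sel(r,z0,z1):
    y0,y1,x0,x1=r; q=P[y0:y1,x0:x1].reshape(-1,3); return q[(q[:,2]>z0)&(q[:,2]<z1)]
q=sel((190,206,320,386),.066,.09); print("bar",len(q),np.median(q,0),q.min(0),q.max(0))
A=np.polyfit(q[:,1],q[:,0],1); print("bar dx/dy",A, "yaw", np.degrees(np.arctan(-A[0])))
q=sel((168,190,272,442),.088,.1); print("panel",len(q),q.min(0),q.max(0),np.degrees(-np.arctan(np.polyfit(q[:,1],q[:,0],1)[0])), np.polyfit(q[:,1],q[:,0],1))
for z in ((.07,.085),(.043,.056),(.022,.03)):
    q=sel((235,300,118,180),*z); 
    print("lid",z,len(q),(q.min(0)+q.max(0))/2,np.ptp(q,axis=0),cv2.minEnclosingCircle(q[:,:2].astype(np.float32)))
for n,r,z in (("can",(115,150,360,415),(.07,.095)),("jar",(115,140,295,335),(.085,.105)),("tin",(250,312,470,536),(.05,.062)),("mug",(140,190,110,180),(.08,.095)),("dcan",(160,210,485,545),(.105,.12))):
    q=sel(r,*z); print(n,len(q),cv2.minEnclosingCircle(q[:,:2].astype(np.float32)))
q=sel((10,120,265,450),.15,.25); print("board zmax",q.max(0),q.min(0))
E
```

```text
bar 417 [ 0.62719496 -0.03431146  0.08122083] [ 0.62119822 -0.09733554  0.07387298] [0.64467159 0.02516198 0.08615357]
bar dx/dy [-0.01045205  0.62755161] yaw 0.5988368073085208
panel 1398 [ 0.66061237 -0.19680303  0.08803129] [0.67869516 0.11918073 0.09993263] 0.38587226621634646 [-0.00673484  0.66872127]
lid (0.07, 0.085) 129 [0.4805015  0.37247733 0.07566774] [0.02306698 0.02417511 0.0106657 ] ((0.48078349232673645, 0.37241408228874207), 0.012274151667952538)
lid (0.043, 0.056) 229 [0.4805735  0.37179882 0.04946042] [0.0493656  0.04965705 0.01276217] ((0.48081299662590027, 0.372915118932724), 0.02632690593600273)
lid (0.022, 0.03) 1445 [0.48073272 0.37233982 0.0259923 ] [0.1009023  0.10232864 0.00797661] ((0.4813353717327118, 0.37222224473953247), 0.05219106748700142)
can 199 ((0.7731235027313232, -0.10245198011398315), 0.04264969751238823)
jar 149 ((0.7715377807617188, 0.04045342653989792), 0.023281587287783623)
tin 2106 ((0.4742929935455322, -0.3281547725200653), 0.05019940063357353)
mug 403 ((0.6777938008308411, 0.37184569239616394), 0.04414607584476471)
dcan 955 ((0.6558467745780945, -0.3456885814666748), 0.03219950571656227)
board zmax [0.94798824 0.12432277 0.22071328] [ 0.74990746 -0.19766738  0.15966319]
```

View pics/crop1.png

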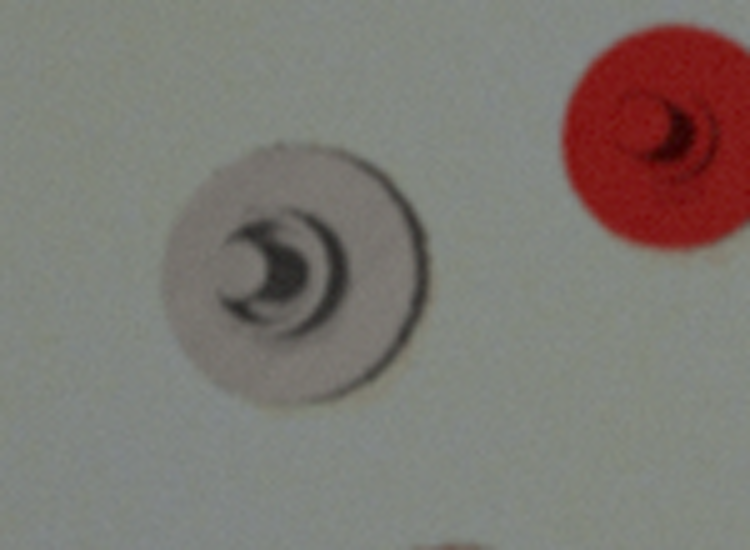

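The crop confirms it: the grey lid at crop (290,270) has a knob inside a collar. Its measured heights (77, 49 and 25 mm) and diameters (24, 50 and 102 mm) match the pair at (0.481, 0.372). Next is the handle.

```bash
cat >> h.py <<'E'
def delta(xyz,yaw):
    o=obs(); A=R.from_euler('xyz',o["tcp_rot"],degrees=True); B=R.from_euler('xyz',[180,0,yaw],degrees=True)
    t=A.inv().apply(np.array(xyz)-o["ee_pos"]); r=(A.inv()*B).as_rotvec()
    print("t",o["time"],"delta",t.round(4),r.round(4),"F",o["wrist_force"].round(1),"open",round(o["opening"],4))
E
python3 -c "
from h import *
delta([.6265,-.035,.2],90.6); print(bot.grip_depth)"
```

```text
t 0.1 delta [ 0.5963 -0.3544  0.0311] [-1.0000e-03 -8.0000e-04 -1.3205e+00] F [-0.7 -0.6  0.2] open 0.0854
0.0187
```

```bash
python3 -m inch '[[0.035,-0.02,0,0,0,-0.11,0.67],[0.07,-0.042,0,0,0,-0.22,0.67],[0.105,-0.062,0,0,0,-0.33,0.67],[0.14,-0.083,0,0,0,-0.44,0.67],[0.175,-0.104,0,0,0,-0.55,0.67],[0.21,-0.125,0,0,0,-0.66,0.67],[0.245,-0.146,0,0,0,-0.77,0.67],[0.28,-0.166,0,0,0,-0.88,0.67],[0.315,-0.187,0,0,0,-0.99,0.67],[0.35,-0.208,0,0,0,-1.1,0.67],[0.385,-0.229,0,0,0,-1.21,0.67],[0.42,-0.25,0,0,0,-1.3205,0.67]]' 40; python3 -c "
from h import *
delta([.6265,-.035,.2],90.6); print(obs()['tcp_rot'])"
```

```text
time: 1.1
ee_pos: [0.4841, -0.1797, 0.2311]
tcp_rot: [-180.0, -0.0, 90.9]
wrist_force: [0.0, -0.8, -0.7]
opening: 0.0282
t 1.1 delta [0.1423 0.1447 0.0311] [-0.0002 -0.      0.0056] F [ 0.  -0.8 -0.7] open 0.0282
[-1.79989385e+02 -2.16980785e-03  9.09227463e+01]
```

```bash
python3 -m inch '[[0.035,0.035,0.01,0,0,0,0.67],[0.07,0.07,0.02,0,0,0,0.67],[0.105,0.105,0.03,0,0,0,0.67],[0.1423,0.1447,0.031,0,0,0.005,0.67],[0.1423,0.1447,0.051,0,0,0.005,0.67],[0.1423,0.1447,0.071,0,0,0.005,0.67],[0.1423,0.1447,0.091,0,0,0.005,0.67],[0.1423,0.1447,0.111,0,0,0.005,0.67],[0.1423,0.1447,0.131,0,0,0.005,0.67],[0.1423,0.1447,0.151,0,0,0.005,0.67],[0.1423,0.1447,0.171,0,0,0.005,0.67],[0.1423,0.1447,0.171,0,0,0.005,0.67]]'; python3 -m inch '[[0,0,0,0,0,0,1],[0,0,0,0,0,0,1],[0,0,0,0,0,0,1],[0,0,0,0,0,0,1],[0,0,0,0,0,0,1],[0,0,0,0,0,0,1]]' 40
```

```text
time: 2.1
ee_pos: [0.6239, -0.0376, 0.0554]
tcp_rot: [-179.6, -0.0, 90.3]
wrist_force: [-0.2, 0.3, -0.3]
opening: 0.0282
time: 2.6
ee_pos: [0.6264, -0.0377, 0.0608]
tcp_rot: [180.0, -0.0, 90.3]
wrist_force: [-1.4, 0.3, -3.1]
opening: 0.0096
```

```bash
python3 -m inch '[[0,-0.005,0,0,0,0,1],[0,-0.015,0,0,0,0,1],[0,-0.025,0,0,0,0,1],[0,-0.037,0,0,0,0,1],[0,-0.049,0,0,0,0,1],[0,-0.061,0,0,0,0,1],[0,-0.073,0,0,0,0,1],[0,-0.085,0,0,0,0,1],[0,-0.097,0,0,0,0,1],[0,-0.107,0,0,0,0,1],[0,-0.115,0,0,0,0,1],[0,-0.12,0,0,0,0,1]]'; python3 -m inch '[[0,-0.002,0,0,0,0,1],[0,-0.004,0,0,0,0,1],[0,-0.006,0,0,0,0,1],[0,-0.008,0,0,0,0,1],[0,-0.010,0,0,0,0,1],[0,-0.012,0,0,0,0,1],[0,-0.014,0,0,0,0,1],[0,-0.016,0,0,0,0,1]]'
```

```text
time: 3.6
ee_pos: [0.5057, -0.0386, 0.0607]
tcp_rot: [180.0, 0.0, 90.3]
wrist_force: [1.8, -2.4, -4.6]
opening: 0.0096
time: 4.27
ee_pos: [0.4907, -0.0387, 0.0607]
tcp_rot: [179.9, 0.0, 90.3]
wrist_force: [15.5, -6.0, -3.7]
opening: 0.0091
```

Force rose to 15 N after 136 mm of travel, and the tray started about 24 mm open, so it is at its stop. Now I'll release the handle, rise and look.

```bash
python3 -m inch '[[0,0.0005,0,0,0,0,0.67],[0,0.0005,0,0,0,0,0.67],[0,0.0005,0,0,0,0,0.67],[0,0,0,0,0,0,0.67],[0,0,-0.02,0,0,0,0.67],[0,0,-0.05,0,0,0,0.67],[0,0,-0.09,0,0,0,0.67],[0,0,-0.13,0,0,0,0.67],[0.04,-0.02,-0.17,0,0,0,0.4],[0.08,-0.04,-0.2,0,0,0,0.4],[0.12,-0.04,-0.2,0,0,0,0.4],[0.16,-0.04,-0.2,0,0,0,0.4]]'; python3 - <<'E'
from h import *
p,P,T,K=shot("top"); save("top1.png",p); np.save("top1.npy",P)
def sel(r,z0,z1):
    y0,y1,x0,x1=r; q=P[y0:y1,x0:x1].reshape(-1,3); return q[(q[:,2]>z0)&(q[:,2]<z1)]
q=sel((200,280,260,450),.088,.1); q=q[q[:,0]<.6]; print("panel",len(q),q.min(0),q.max(0),np.degrees(-np.arctan(np.polyfit(q[:,1],q[:,0],1)[0])))
q=sel((130,240,345,440),.07,.09); q=q[(q[:,1]<-.05)&(q[:,1]>-.15)&(q[:,0]>.56)&(q[:,0]<.72)]; print("can",len(q),cv2.minEnclosingCircle(q[:,:2].astype(np.float32)),(q.min(0)+q.max(0))/2,np.ptp(q,axis=0))
delta([.481,.3724,.2],110)
E
```

```text
time: 5.27
ee_pos: [0.4504, 0.1011, 0.2612]
tcp_rot: [179.8, -0.1, 90.2]
wrist_force: [0.9, -0.2, -0.6]
opening: 0.0511
panel 1410 [ 0.52559499 -0.19910799  0.0881596 ] [0.54283017 0.12089219 0.09998473] 0.4199216396949137
can 391 ((0.6455020904541016, -0.1039275974035263), 0.044591013342142105) [ 0.64514421 -0.1031474   0.0790813 ] [0.08710584 0.08575079 0.01797869]
t 5.3167 delta [0.2643 0.0332 0.0615] [ 0.0034 -0.0033 -0.3404] F [-0.9  3.2 -0.9] open 0.0513
```

View pics/top1.png

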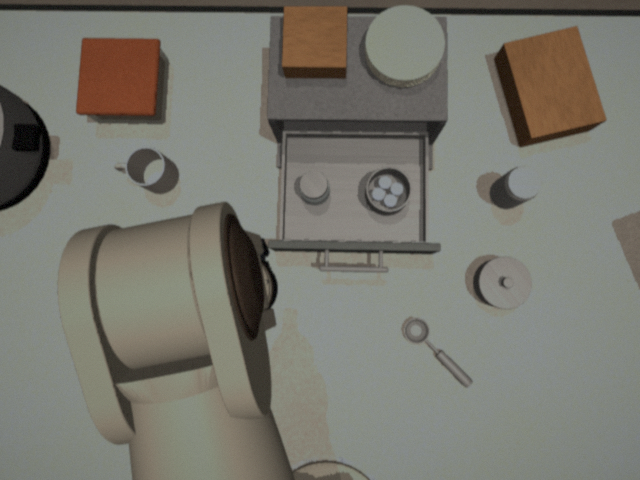

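The tray is at its stop (the panel moved 135 mm, to about 0.1595 open). The canister at (387,190), with pods inside, measures (0.6455, −0.1035), and the jar at (314,187) is upright. Now to the lids.

```bash
python3 -m inch '[[0.04,0.005,0.01,0,0,0,0.3],[0.08,0.01,0.02,0,0,0,0.3],[0.12,0.015,0.03,0,0,0,0.3],[0.16,0.02,0.04,0,0,0,0.3],[0.2,0.025,0.05,0,0,0,0.3],[0.235,0.028,0.06,0,0,0,0.3],[0.271,0.031,0.0615,0,0,0,0.3],[0.271,0.031,0.0615,0,0,0,0.3],[0.271,0.031,0.0615,0,0,0,0.3]]'; python3 - <<'E'
from h import *
p,P,T,K=shot("wrist"); save("w1.png",p)
for z in ((.07,.085),(.043,.056),(.022,.03)):
    q=P.reshape(-1,3); q=q[(q[:,2]>z[0])&(q[:,2]<z[1])&(np.hypot(q[:,0]-.481,q[:,1]-.3724)<.07)]
    print(z,len(q),cv2.minEnclosingCircle(q[:,:2].astype(np.float32)),(q.min(0)+q.max(0))/2)
delta([.481,.3724,.053],90.3)
E
```

```text
time: 6.07
ee_pos: [0.4797, 0.3727, 0.1949]
tcp_rot: [-179.9, 0.1, 90.5]
wrist_force: [1.0, -0.7, 0.8]
opening: 0.0596
(0.07, 0.085) 969 ((0.4797569215297699, 0.3742668926715851), 0.012076172046363354) [0.48000101 0.37439791 0.07507981]
(0.043, 0.056) 1501 ((0.4799894690513611, 0.3743642270565033), 0.025509320199489594) [0.47987765 0.37445956 0.04949667]
(0.022, 0.03) 9334 ((0.47997623682022095, 0.3741258978843689), 0.05214247107505798) [0.47974332 0.3740923  0.02614612]
t 6.1167 delta [0.0009 0.0012 0.1428] [-0.0014  0.001   0.0017] F [ 0.  -0.5 -0.2] open 0.0598
```

```bash
python3 -m inch '[[0.001,0.001,0.02,0,0,0,0.3],[0.001,0.001,0.04,0,0,0,0.3],[0.001,0.001,0.06,0,0,0,0.3],[0.001,0.001,0.08,0,0,0,0.3],[0.001,0.001,0.1,0,0,0,0.3],[0.001,0.001,0.115,0,0,0,0.3],[0.001,0.001,0.128,0,0,0,0.3],[0.001,0.001,0.136,0,0,0,0.3],[0.001,0.001,0.142,0,0,0,0.3],[0.001,0.001,0.142,0,0,0,0.3]]'; python3 -m inch '[[0,0,0,0,0,0,0.5],[0,0,0,0,0,0,0.6],[0,0,0,0,0,0,0.68],[0,0,0,0,0,0,0.72],[0,0,0,0,0,0,0.8],[0,0,0,0,0,0,1],[0,0,0,0,0,0,1],[0,0,0,0,0,0,1],[0,0,0,0,0,0,1]]' 60; python3 -c "
from h import *
p,P,T,K=shot('side'); save('side2.png',cv2.resize(p[320:480,180:400],None,fx=3,fy=3)); print(obs()['ee_pos'])"
```

```text
time: 6.95
ee_pos: [0.4813, 0.3717, 0.054]
tcp_rot: [-180.0, 0.0, 90.3]
wrist_force: [0.5, 0.6, -0.3]
opening: 0.0598
time: 7.7
ee_pos: [0.4815, 0.3726, 0.0556]
tcp_rot: [180.0, -0.0, 90.3]
wrist_force: [-3.2, -0.7, 5.8]
opening: 0.0217
[0.48152278 0.37263409 0.05554401]
```

View pics/side2.png

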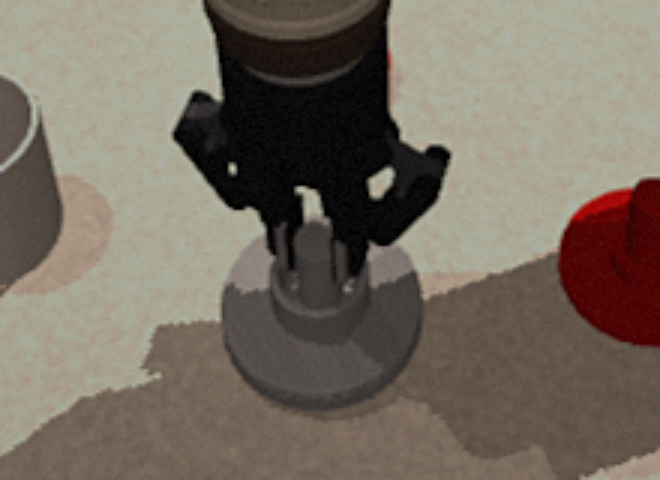

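The fingers pinch the knob just above the collar rim, with the collar free at crop (315,290). Lifting.

```bash
python3 -m inch '[[0,0,-0.002,0,0,0,1],[0,0,-0.005,0,0,0,1],[0,0,-0.01,0,0,0,1],[0,0,-0.017,0,0,0,1],[0,0,-0.027,0,0,0,1],[0,0,-0.04,0,0,0,1],[0,0,-0.055,0,0,0,1],[0,0,-0.07,0,0,0,1],[0,0,-0.08,0,0,0,1],[0,0,-0.085,0,0,0,1],[0,0,-0.085,0,0,0,1],[0,0,-0.085,0,0,0,1]]'; python3 - <<'E'
from h import *
p,P,T,K=shot('side'); save('side3.png',cv2.resize(p[200:460,160:420],None,fx=2,fy=2)); o=obs(); e=o['ee_pos']; print(e,o['tcp_rot'])
delta([.6455,-.1035,.26],90.3)
E
```

```text
time: 8.75
ee_pos: [0.4815, 0.3723, 0.1395]
tcp_rot: [-180.0, 0.0, 90.3]
wrist_force: [0.2, -0.1, -4.9]
opening: 0.0216
[0.48125131 0.37213694 0.13889726] [-1.79957765e+02  3.40466331e-02  9.03153583e+01]
t 8.8 delta [-0.4766  0.1615 -0.1209] [-0.0007  0.0006  0.0003] F [ 0.1  0.4 -3.9] open 0.0218
```

View pics/side3.png

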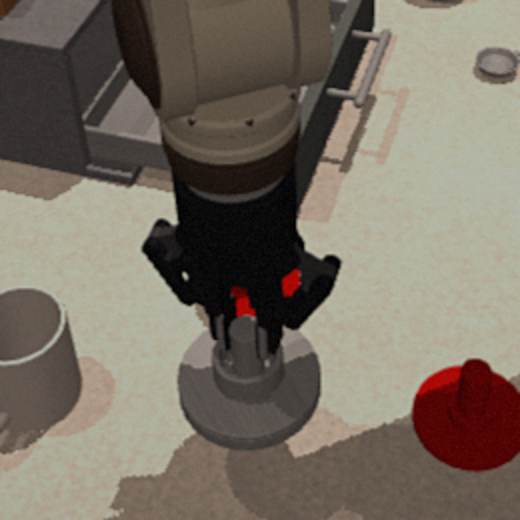

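Both lids hang level and nested at crop (248,385). Carrying them to beside the canister for a wrist look.

```bash
python3 -m inch '[[0,0,-0.01,0,0,0,1],[0,0,-0.025,0,0,0,1],[-0.01,0.005,-0.045,0,0,0,1],[-0.03,0.016,-0.065,0,0,0,1],[-0.055,0.03,-0.085,0,0,0,1],[-0.08,0.044,-0.1,0,0,0,1],[-0.105,0.058,-0.11,0,0,0,1],[-0.13,0.072,-0.118,0,0,0,1],[-0.155,0.086,-0.12,0,0,0,1],[-0.18,0.1,-0.12,0,0,0,1],[-0.205,0.114,-0.12,0,0,0,1],[-0.23,0.128,-0.12,0,0,0,1]]' && python3 -m inch '[[-0.022,0.012,0,0,0,0,1],[-0.04,0.022,0,0,0,0,1],[-0.053,0.03,0,0,0,0,1],[-0.06,0.034,0,0,0,0,1],[-0.06,0.034,0,0,0,0,1],[-0.06,0.034,0,0,0,0,1],[-0.06,0.034,0,0,0,0,1]]'; python3 - <<'E'
from h import *
o=obs();print(o['ee_pos'],o['tcp_rot'])
p,P,T,K=shot("wrist"); save("w2.png",p)
q=P.reshape(-1,3); q=q[(q[:,2]>.072)&(q[:,2]<.09)&(np.hypot(q[:,0]-.6455,q[:,1]+.1035)<.06)]
print(len(q),cv2.minEnclosingCircle(q[:,:2].astype(np.float32)),(q.min(0)+q.max(0))/2,np.ptp(q,axis=0),np.median(q[:,2]))
delta([.6455,-.1035,.26],90.3)
E
```

```text
time: 9.8
ee_pos: [0.6111, 0.1416, 0.2597]
tcp_rot: [-180.0, 0.0, 90.3]
wrist_force: [0.3, 1.0, -4.5]
opening: 0.0219
time: 10.38
ee_pos: [0.6446, 0.0842, 0.2597]
tcp_rot: [-180.0, -0.0, 90.4]
wrist_force: [-0.4, -0.3, -4.9]
opening: 0.022
[0.64464297 0.08424888 0.25972599] [-1.79990509e+02 -2.13312047e-02  9.03685199e+01]
956 ((0.6457676291465759, -0.10323191434144974), 0.043478477746248245) [ 0.64614637 -0.10803102  0.07831297] [0.08034347 0.07653309 0.0126126 ] 0.08016872436495348
t 10.4333 delta [-0.1878 -0.0003 -0.0003] [-0.0001 -0.0003  0.0014] F [-0.3 -0.3 -4.1] open 0.0223
```

View pics/w2.png

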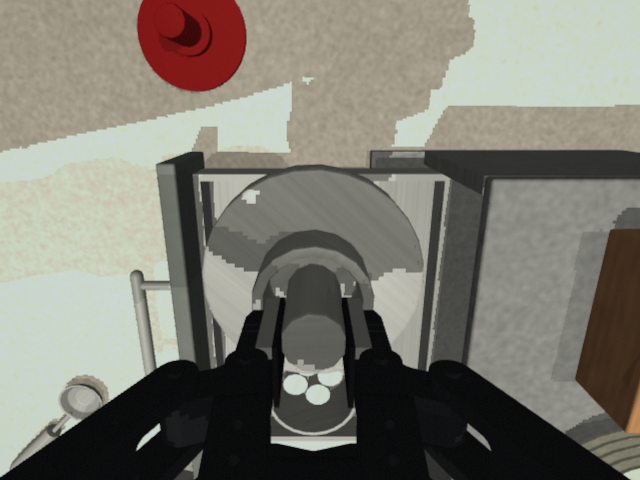

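The wrist view shows the pair in the fingers at (315,270) and the canister with pods below at (315,400). The canister reading agrees with the top camera. Next I'll check where the knob and collar sit relative to the TCP, using the same camera.

```bash
python3 - <<'E'
from h import *
p,P,T,K=shot("wrist"); o=obs(); e=o['ee_pos']; q=(P.reshape(-1,3)-e)
for n,z0,z1,r in (("deck",-.036,-.026,.06),("knobtop",.016,.026,.0135)):
    s=q[(q[:,2]>z0)&(q[:,2]<z1)&(np.hypot(q[:,0],q[:,1])<r)]; 
    print(n,len(s),cv2.minEnclosingCircle(s[:,:2].astype(np.float32)),s.min(0),s.max(0),np.median(s[:,2]))
    if n=="deck":
        A=np.c_[s[:,:2],np.ones(len(s))]; print("tilt",np.linalg.lstsq(A,s[:,2],rcond=None)[0])
q=P.reshape(-1,3); s=q[(q[:,2]>.078)&(q[:,2]<.085)&(np.hypot(q[:,0]-.6455,q[:,1]+.1035)<.06)]
from scipy.optimize import least_squares
d=lambda c: np.hypot(s[:,0]-c[0],s[:,1]-c[1])-.042
print("rim fit",len(s),least_squares(d,[.6455,-.1035],loss='soft_l1',f_scale=.002).x)
P=np.load("top1.npy").reshape(-1,3); s=P[(P[:,2]>.076)&(P[:,2]<.088)&(np.hypot(P[:,0]-.6455,P[:,1]+.1035)<.055)]
print("rim top",len(s),least_squares(d,[.6455,-.1035],loss='soft_l1',f_scale=.002).x)
E
```

```text
deck 20521 ((-0.0002901355910580605, 0.0023341078776866198), 0.0521923266351223) [-0.05227114 -0.04952795 -0.03599526] [ 0.05130205  0.05421829 -0.02600338] -0.03012863953889769
tilt [ 0.00176854 -0.00152768 -0.03011194]
knobtop 3449 ((-0.00015178369358181953, 0.00011898204684257507), 0.013459308072924614) [-0.01128376 -0.00986681  0.01601347] [0.01092245 0.01348401 0.02582021] 0.02173596928032251
rim fit 605 [ 0.6451592  -0.10070975]
rim top 337 [ 0.64506924 -0.10306664]
```

The lids hang level, and both cameras agree on a target TCP of about (0.6453, −0.1028). Seated TCP z should be about 0.1235. Moving over and down to just above the rim.

```bash
python3 -m inch '[[-0.01,0,0,0,0,0,1],[-0.03,0,0,0,0,0,1],[-0.055,0,0,0,0,0,1],[-0.08,0,0,0,0,0,1],[-0.105,0,0,0,0,0,1],[-0.13,0,0,0,0,0,1],[-0.152,0,0,0,0,0,1],[-0.17,0,0,0,0,0,1],[-0.182,0,0,0,0,0,1],[-0.187,0.0007,0,0,0,0,1],[-0.187,0.0007,0,0,0,0,1],[-0.187,0.0007,0,0,0,0,1]]' && python3 -m inch '[[0,0,0.01,0,0,0,1],[0,0,0.024,0,0,0,1],[0,0,0.038,0,0,0,1],[0,0,0.052,0,0,0,1],[0,0,0.066,0,0,0,1],[0,0,0.08,0,0,0,1],[0,0,0.09,0,0,0,1],[0,0,0.1,0,0,0,1],[0,0,0.106,0,0,0,1],[0,0,0.11,0,0,0,1],[0,0,0.11,0,0,0,1],[0,0,0.11,0,0,0,1]]'; python3 - <<'E'
from h import *
delta([.6453,-.1028,.145],90.3)
p,P,T,K=shot("side"); save("side4.png",cv2.resize(p[140:320,150:350],None,fx=3,fy=3))
E
```

```text
time: 11.48
ee_pos: [0.6468, -0.1032, 0.2596]
tcp_rot: [-180.0, -0.0, 90.3]
wrist_force: [0.0, 0.3, -3.8]
opening: 0.0219
time: 12.48
ee_pos: [0.6469, -0.1037, 0.15]
tcp_rot: [180.0, 0.0, 90.3]
wrist_force: [-0.5, -0.6, -2.7]
opening: 0.0222
t 12.4833 delta [ 0.001  -0.0016  0.005 ] [0.0004 0.0001 0.0003] F [-0.5 -0.6 -2.7] open 0.0222
```

View pics/side4.png

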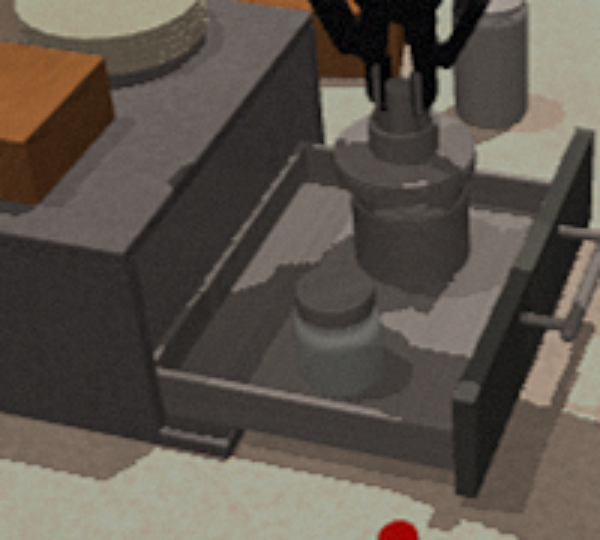

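The pair is poised over the canister and level at crop (405,160), with the jar standing. Correcting 1.6 mm, then lowering slowly while watching the force.

```bash
python3 -m inch '[[0.001,-0.0016,0,0,0,0,1],[0.001,-0.0016,0.002,0,0,0,1],[0.001,-0.0016,0.004,0,0,0,1],[0.001,-0.0016,0.006,0,0,0,1],[0.001,-0.0016,0.008,0,0,0,1],[0.001,-0.0016,0.009,0,0,0,1],[0.001,-0.0016,0.01,0,0,0,1],[0.001,-0.0016,0.011,0,0,0,1],[0.001,-0.0016,0.012,0,0,0,1],[0.001,-0.0016,0.013,0,0,0,1],[0.001,-0.0016,0.014,0,0,0,1],[0.001,-0.0016,0.014,0,0,0,1]]'
```

```text
time: 13.53
ee_pos: [0.6451, -0.1028, 0.1353]
tcp_rot: [-180.0, -0.0, 90.3]
wrist_force: [-0.6, 0.5, -4.7]
opening: 0.0219
```

```bash
python3 -m inch '[[0,0,0.001,0,0,0,1],[0,0,0.002,0,0,0,1],[0,0,0.003,0,0,0,1],[0,0,0.003,0,0,0,1]]'
```

```text
time: 13.87
ee_pos: [0.6451, -0.1028, 0.1323]
tcp_rot: [-180.0, -0.0, 90.3]
wrist_force: [1.0, 0.6, -4.0]
opening: 0.0219
```

Plug entering freely with no contact force (expected rim contact at 0.1375). Continuing.

```bash
python3 -m inch '[[0,0,0.001,0,0,0,1],[0,0,0.002,0,0,0,1],[0,0,0.003,0,0,0,1],[0,0,0.004,0,0,0,1],[0,0,0.005,0,0,0,1],[0,0,0.005,0,0,0,1]]'
```

```text
time: 14.37
ee_pos: [0.645, -0.1028, 0.1273]
tcp_rot: [-180.0, -0.0, 90.3]
wrist_force: [-0.9, -0.2, -4.6]
opening: 0.022
```

```bash
python3 -m inch '[[0,0,0.001,0,0,0,1],[0,0,0.002,0,0,0,1],[0,0,0.0025,0,0,0,1],[0,0,0.0025,0,0,0,1]]'
```

```text
time: 14.7
ee_pos: [0.6451, -0.1028, 0.1249]
tcp_rot: [-180.0, -0.0, 90.3]
wrist_force: [0.6, -0.8, -4.3]
opening: 0.0219
```

```bash
python3 -m inch '[[0,0,0.0005,0,0,0,1],[0,0,0.001,0,0,0,1],[0,0,0.0015,0,0,0,1],[0,0,0.0015,0,0,0,1]]'
```

```text
time: 15.03
ee_pos: [0.6452, -0.1029, 0.1236]
tcp_rot: [180.0, 0.0, 90.3]
wrist_force: [-0.1, 0.5, -4.2]
opening: 0.0219
```

```bash
python3 -m inch '[[0,0,0.0003,0,0,0,1],[0,0,0.0006,0,0,0,1],[0,0,0.0006,0,0,0,1]]'
```

```text
time: 15.28
ee_pos: [0.6452, -0.1029, 0.1236]
tcp_rot: [180.0, 0.0, 90.3]
wrist_force: [-1.5, 0.1, 1.3]
opening: 0.0219
```

Contact came at z 0.1236, exactly the predicted seat, and the load went onto the canister. Releasing the knob.

```bash
python3 -m inch '[[0,0,0,0,0,0,0.7],[0,0,0,0,0,0,0.5],[0,0,0,0,0,0,0.2],[0,0,0,0,0,0,0.1],[0,0,0,0,0,0,0.1],[0,0,0,0,0,0,0.1],[0,0,0,0,0,0,0.1],[0,0,0,0,0,0,0.1]]'; python3 - <<'E'
from h import *
p,P,T,K=shot("wrist"); save("w3.png",p); q=P.reshape(-1,3)
for z in ((.140,.15),(.112,.121),(.089,.098)):
    s=q[(q[:,2]>z[0])&(q[:,2]<z[1])&(np.hypot(q[:,0]-.645,q[:,1]+.103)<(.03 if z[0]>.1 else .06))]
    print(z,len(s),cv2.minEnclosingCircle(s[:,:2].astype(np.float32)) if len(s) else 0,np.median(s[:,2]), np.percentile(s,1,axis=0),np.percentile(s,99,axis=0))
s=s[:]; A=np.c_[s[:,:2]-[.645,-.103],np.ones(len(s))]; print("deck plane",np.linalg.lstsq(A,s[:,2],rcond=None)[0])
delta([.645,-.103,.097],90.3)
E
```

```text
time: 15.95
ee_pos: [0.6452, -0.1028, 0.123]
tcp_rot: [180.0, -0.0, 90.3]
wrist_force: [-0.4, 0.1, -0.5]
opening: 0.0766
(0.14, 0.15) 3491 ((0.6448400616645813, -0.10073449462652206), 0.012348711490631104) 0.14537753319038133 [ 0.63426843 -0.11152084  0.14041497] [ 0.65610403 -0.08938327  0.14674475]
(0.112, 0.121) 4104 ((0.6450201869010925, -0.09996134042739868), 0.025642501190304756) 0.11721231993963624 [ 0.62059043 -0.11801511  0.1123019 ] [ 0.66906388 -0.07511138  0.12039367]
(0.089, 0.098) 23362 ((0.6450112462043762, -0.10017798095941544), 0.052237071096897125) 0.09360348840037684 [ 0.5962173  -0.1467665   0.09182105] [ 0.69365504 -0.05020136  0.0974817 ]
deck plane [ 0.00162583 -0.00070929  0.09365542]
t 16.0 delta [-0.0002 -0.0002  0.026 ] [-0.      0.      0.0002] F [-0.1 -0.2 -0.3] open 0.077
```

View pics/w3.png

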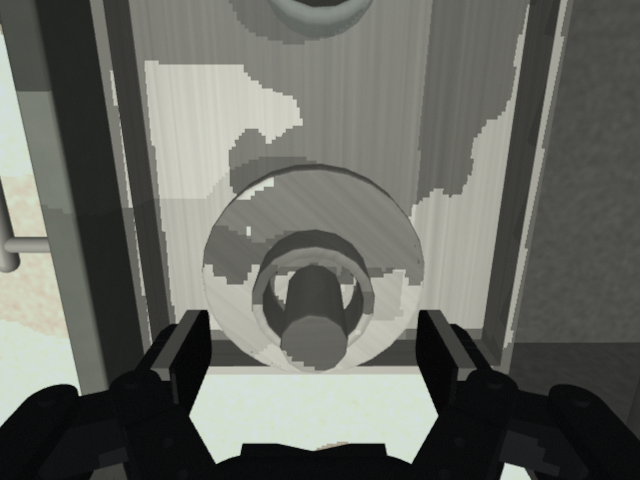

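The lids are seated and level: knob top 145.4, collar 117.2, deck 93.6 mm (expected 145, 117, 93), and the knob is free between the open fingers. Collar centre is (0.645, −0.100). Lowering and closing on the collar.

```bash
python3 -m inch '[[0.002,0,0.003,0,0,0,0.1],[0.002,0,0.007,0,0,0,0.1],[0.002,0,0.011,0,0,0,0.1],[0.002,0,0.015,0,0,0,0.1],[0.002,0,0.019,0,0,0,0.1],[0.002,0,0.023,0,0,0,0.1],[0.002,0,0.0265,0,0,0,0.1],[0.002,0,0.0265,0,0,0,0.1],[0.002,0,0.0265,0,0,0,0.1]]'; python3 -m inch '[[0,0,0,0,0,0,0.25],[0,0,0,0,0,0,0.3],[0,0,0,0,0,0,0.34],[0,0,0,0,0,0,0.38],[0,0,0,0,0,0,0.42],[0,0,0,0,0,0,0.46],[0,0,0,0,0,0,0.5],[0,0,0,0,0,0,0.6],[0,0,0,0,0,0,0.6],[0,0,0,0,0,0,0.6]]' 40
```

```text
time: 16.75
ee_pos: [0.645, -0.1008, 0.0963]
tcp_rot: [-180.0, -0.0, 90.3]
wrist_force: [-0.1, -0.4, 0.2]
opening: 0.0768
time: 17.58
ee_pos: [0.6454, -0.1009, 0.0971]
tcp_rot: [179.9, 0.0, 90.3]
wrist_force: [-0.3, -0.7, 6.0]
opening: 0.0495
```

```bash
python3 -m inch '[[0,0,-0.0005,0,0,0,0.6],[0,0,-0.001,0,0,0,0.6],[0,0,-0.0015,0,0,0,0.6],[0,0,-0.002,0,0,0,0.6],[0,0,-0.003,0,0,0,0.6],[0,0,-0.004,0,0,0,0.6],[0,0,-0.004,0,0,0,0.6],[0,0,-0.004,0,0,0,0.6]]'; python3 - <<'E'
from h import *
print(np.mean([ (obs()['wrist_force'],optics.camera_info,shot("wrist"))[0] for _ in range(3)],0))
p,P,T,K=shot("wrist"); save("w4.png",p); q=P.reshape(-1,3)
for z in ((.140,.152),(.116,.126),(.094,.102)):
    s=q[(q[:,2]>z[0])&(q[:,2]<z[1])&(np.hypot(q[:,0]-.645,q[:,1]+.102)<(.03 if z[0]>.1 else .06))]
    print(z,len(s),np.median(s[:,2]))
E
```

```text
time: 18.25
ee_pos: [0.6452, -0.1008, 0.1005]
tcp_rot: [180.0, 0.0, 90.3]
wrist_force: [-0.2, 0.0, -1.4]
opening: 0.0496
[ 0.2154318   0.30160443 -1.64515307]
(0.14, 0.152) 6003 0.14515621471112167
(0.116, 0.126) 6507 0.12050159399336298
(0.094, 0.102) 24401 0.09684990721587378
```

The knob stayed at 145.2 mm while the collar rose 3.3 mm, and the load is 1.6 N, so only the outer lid is lifting. Raising it straight up.

```bash
python3 -m inch '[[0,0,-0.003,0,0,0,0.6],[0,0,-0.008,0,0,0,0.6],[0,0,-0.015,0,0,0,0.6],[0,0,-0.024,0,0,0,0.6],[0,0,-0.034,0,0,0,0.6],[0,0,-0.045,0,0,0,0.6],[0,0,-0.056,0,0,0,0.6],[0,0,-0.067,0,0,0,0.6],[0,0,-0.078,0,0,0,0.6],[0,0,-0.088,0,0,0,0.6],[0,0,-0.095,0,0,0,0.6],[0,0,-0.098,0,0,0,0.6]]'; python3 -m inch '[[0,0,0,0,0,0,0.6],[0,0,0,0,0,0,0.6],[0,0,0,0,0,0,0.6],[0,0,0,0,0,0,0.6],[0,0,0,0,0,0,0.6],[0,0,0,0,0,0,0.6]]'; python3 - <<'E'
from h import *
p,P,T,K=shot("side"); save("side5.png",cv2.resize(p[90:320,120:380],None,fx=3,fy=2.6))
p,P,T,K=shot("wrist"); e=obs()['ee_pos']; q=P.reshape(-1,3)
s=q[(q[:,2]>e[2]-.012)&(q[:,2]<e[2]+.006)&(np.hypot(q[:,0]-.645,q[:,1]+.102)<.055)]; A=np.c_[s[:,:2]-e[:2],np.ones(len(s))]
print(e,len(s),"deck plane",np.linalg.lstsq(A,s[:,2],rcond=None)[0],np.median(s,0))
E
```

```text
time: 19.45
ee_pos: [0.6455, -0.1009, 0.2001]
tcp_rot: [179.9, 0.0, 90.3]
wrist_force: [0.1, 0.2, -2.1]
opening: 0.0499
time: 19.95
ee_pos: [0.645, -0.1008, 0.1981]
tcp_rot: [-180.0, -0.0, 90.3]
wrist_force: [0.5, 0.2, -1.6]
opening: 0.05
[ 0.6450897  -0.10082922  0.19834329] 26723 deck plane [ 0.00103078 -0.01638477  0.19523299] [ 0.64488017 -0.07666023  0.19464188]
```

View pics/side5.png

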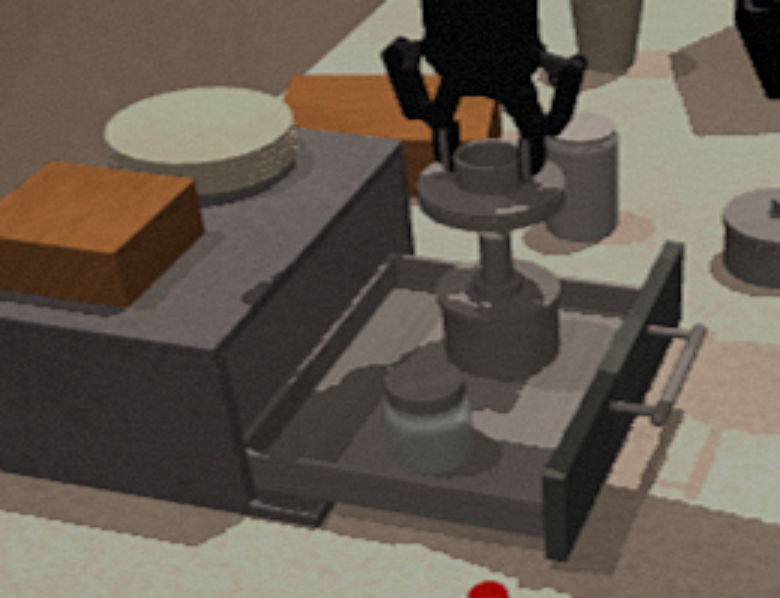

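The outer lid hangs level at picture (490,190), about 101 mm above its nested place. The inner lid is seated on the upright canister at (498,300), and the tray is out. One last numeric check of the tray, then I hand in.

```bash
python3 - <<'E'
from h import *
p,P,T,K=shot("side"); q=P.reshape(-1,3); q=q[np.isfinite(q[:,0])]
s=q[(q[:,2]>.088)&(q[:,2]<.1)&(q[:,0]<.57)&(q[:,0]>.45)&(abs(q[:,1])<.12)]; print("panel x",np.percentile(s[:,0],[2,98]))
s=q[(q[:,2]>.105)&(q[:,2]<.16)&(np.hypot(q[:,0]-.645,q[:,1]+.102)<.02)]; print("knob",len(s),s.min(0),s.max(0))
s=q[(q[:,2]>.084)&(q[:,2]<.093)&(np.hypot(q[:,0]-.645,q[:,1]+.102)<.055)]; print("flange",len(s),np.median(s[:,2]),s.min(0),s.max(0))
o=obs(); print(o['wrist_force'],o['opening'],o['time']); print(order.job_done())
E
```

```text
panel x [0.5249905  0.53997916]
knob 192 [ 0.63311037 -0.11087905  0.10501789] [ 0.65622813 -0.08722841  0.14755528]
flange 644 0.08834605174732368 [ 0.59924861 -0.14880613  0.0841293 ] [ 0.68967042 -0.05346659  0.09279848]
[-0.14998062  0.0488517  -2.02279467] 0.04998224562422858 20.1
the job is handed in; nothing more can be done
None
```

I pulled the tray out to its stop, set the nested lids on the canister and let go of the knob. I then lifted the outer lid off alone by its collar, and I handed the job in at 20.1 s while still holding it. The hand-in gave no verdict, so these are my own last checks:

- **Tray:** its front panel is at x = 0.525 m, about 0.16 m open and at the stop.
- **Inner lid:** it is seated, with the flange top at 88.3 mm against 88 mm expected. I judged the canister and jar upright by eye from the last picture.
- **Outer lid:** it is held level within about 1°, about 101 mm above its nested place. The load is about 2 N, so only the outer lid is being lifted.
- **Disagreement:** the top and wrist cameras differed by 1.5 to 2.5 mm sideways (y). I aimed between them, and the plug went in without any contact force before the seat.

No check failed. I did not re-measure the bystanders on the table after the moves; no contact with any of them showed up in the forces or pictures.

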